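Hand out the valve ball in the parts dish

TASK

A fitter is waiting outside the van, beyond the end rail of the bench, for the loose valve ball: lift the parts dish with the ball in it by its black handle, swing it about a quarter turn so that the bowl points straight out through the gap in the end rail, and reach the whole bowl out past the rail at the middle of the gap, about 12 cm above the bench top. Keep the dish level and the ball on the dark pad all the way, without touching the ball or disturbing the other things on the bench. Finish still holding the dish out there, level and still, the ball at rest in the centre; do not set it down or let go.

Things in the scene. Friction and masses are not known exactly. Their poses are not given: they have to be found in the camera images.
- dish_handle (a point): Middle of the dish's grip: a black bar 85 mm long, 16 mm wide, 18 mm tall, its centre 30 mm above the dish's underside. Axes: x along the grip towards the bowl, z up. The grip reaches 47 mm behind this point (-x) and 38 mm ahead; the bowl's centre is 108 mm ahead (+x). The dish weighs 0.18 to 0.27 kg, mostly in the bowl: grip firmly (50 N or more) or the bowl sags.
- dish_bowl (a point): Centre of the steel bowl's inner floor, 5 mm above the dish's flat underside; axes as dish_handle's (z vertical when level). At the start the dish stands on the bench, x within 0.4 rad of world x. Rim radius 61 mm, 22 mm above the underside. Inside: a spherical hollow of 190 mm radius with a dark rubber pad of 28 mm radius in its middle. Tilt or sideways acceleration makes the ball roll.
- ball_center (a point): Centre of the loose polished steel ball, 24 mm in diameter, lying in the bowl; 17 mm above the dish's underside when it rests at the centre. It rolls easily, with little resistance.
- end_rail: Fixed low rail at the left (+y) end of the bench: two aluminium sections along x, each about 260 mm long, with blue-capped grey posts, 47 mm tall, 18 mm thick, and a clear gap of 200 mm between them. Origin: on the bench top, in the middle of the gap, on the rail's mid-plane. x runs along the rail (world x), y straight out of the van over the bench's end (world +y).
- valve_mid (a point): Middle of a loose brass valve housing, an upright cup 48 mm in diameter and 58 mm tall with two side ports, 86 mm over them. Bystander.
- carton_mid (a point): Middle of a loose closed cardboard carton, 110 x 80 x 55 mm tall. Bystander.
- level_mid (a point): Middle of a loose red spirit level standing on its edge, 230 mm long, 24 mm wide, 50 mm tall. Bystander.
- screwdriver_grip (a point): Handle of a loose screwdriver with an orange handle, 190 mm long, lying on the bench along x. Bystander.

How it is judged:
By the outcome, as a careful person would: the job done as asked, in the order asked, and still so for the second after the job is handed in, while the arm keeps its last pose, push and grip.
It also fails if it takes over 51 s, if anything falls off the work surface, if the arm or the gripper's body presses on something with over 40 N, if the wrist force passes 120 N, or if a joint passes its speed limit or range.

ROBOT

A 6-joint arm with a two-finger parallel gripper is mounted at the origin on the work surface. World frame = base frame: x ahead of the robot, y to its left, z up, the work surface at z = 0. Lengths are in mm, angles in degrees, forces in N, time in s.
With the tool pointing down it reaches from about 350 to 850 mm from the base axis. Payload 8.1 kg.
Tool frame: the origin (TCP) lies midway between the tips of the shut fingers; the grasp point (between the pads) lies 19 mm behind it (r.pinch_z is the distance from the TCP to the grasp point, in mm); z points along the fingers, y is the line along which they close (so a half turn about z gives the same grasp; the last joint's range is limited). The gripper opens to 85 mm and grips with 20 to 120 N. Pads are 22 mm wide; open, the fingers measure 114 mm over their backs; the gripper's body (76 mm by 85 mm) begins 54 mm behind the grasp point. The pads swing forward as they close: fully open they stand 13 mm farther back than shut.
Start: joints at [65.237, 7.471, 85.268, -0, 87.261, -4.893], TCP at [203.913, 564.291, 231.292] pointing down, gripper open.
Joint ranges: [-169.43, 169.43], [-51.17, 129.36], [1.28, 143.12], [-76.62, 256.62], [0, 156.53], [-152.29, 152.29]. Speed limits (degrees/s): [136.94, 136.94, 159.86, 180, 180, 180].

INTERFACE

Orientations are given as [roll, pitch, yaw] about the fixed x, y, z axes, in that order (R = Rz(yaw) Ry(pitch) Rx(roll)).
In Python, from bench import sensors, optics, job, r gives the robot as it stands.
- The arm moves only by the tool play_rows, never from a script. Its argument "motion" is a list that holds one entry, the list of rows, each a list of 6 numbers: the shift along the tool's x, y, z in cm, then the turn, a rotation vector about the tool's x, y, z in degrees. In form: [[[x, y, z, ax, ay, az], ...]]. A call has 1 to 5 rows; each row is the pose to reach, as a shift and turn from the pose commanded when the call began, along the tool's axes at that moment; what a row does not reach only later rows make up. A row lasts 1/10 s, in which the tool goes at most 50 mm and 8.59 degrees, less where a joint would pass 70% of its speed; a pose out of reach is approached as far as the arm can. A call with a gripper value outside its range is refused whole. "jaw" is the opening, from 0 (shut) to 1 (fully open), set as the call begins (left out, the last holds). The fingers move at their own pace and stop on an object; "squeeze" is the grip in N (left out, the last holds). Time passes only in rows, so rows that repeat a pose let the fingers close. It gives the time, the measured TCP pose, the force, the opening and the grip force at its end, in the units of the state.
- sensors.sense(): the state, without advancing time (a new reading comes with each control period).
- optics.snapshot(name): name is "side" or "top" or "wrist"; returns a dict with "pixels" (420x560x3 uint8, red, green, blue), "mtx" (3x3 intrinsics, pixels), "R" (3x3) and "t" (3): a world point X has camera coordinates R X + t; the wrist camera has in their place "T_tool_cam" (4x4, takes a point from camera to tool coordinates, whose origin is the TCP and whose axes are the flange's). Camera axes: x right, y down, z forward; pixel columns grow to the right and rows downward; lengths in mm; the calibration is good to about 2 mm. A picture is of the moment at which its call begins: read the wrist's pose just before it. There is no depth.
- job.hand_in(): hands the job in; it is judged then, once.
The state is a dict: "time": time; "joint_pos": joint angles; "qd": joint speeds; "joint_efforts": joint torques, N m; "tool_pos": TCP position; "tcp_rot": TCP orientation; "ft_force": force on the tool from outside, world axes, zero at the start; "wrist_torque": the same for the moment, N m; "finger_gap": finger opening in mm; "grip_force": force on a finger pad.
Only numpy, scipy, OpenCV 4.12 (cv2) and the standard library are available. Lean on these libraries where they do the work, as an engineer would, in place of code of your own. Each camera call takes 0.05 s, during which the arm holds its last target. There are 200 camera calls.

## Working session

There is one attempt and no reset: what is moved stays moved. The work goes in short steps, Python scripts to look and compute and a tool call to move; the robot and the scene stay as the last step left them, time stands still between calls to the robot, and variables do not carry over. Pictures are saved under pics/ and viewed, at most 10 in all, crops included, and the job is handed in when it is done.

Besides the shell and the picture viewer there is one more tool, called by a JSON object that holds its "name" and its "arguments". play_rows: Moves the arm, as the interface text tells. Its arguments: {"type":"object","properties":{"motion":{"type":"array","items":{"type":"array","items":{"type":"array","items":{"type":"number"}}}},"jaw":{"type":"number"},"squeeze":{"type":"number"}},"required":["motion"]}

```bash
mkdir -p pics; ls; cat > h.py <<'E'
import numpy as np, cv2
from scipy.spatial.transform import Rotation as Ro
from bench import sensors, optics, job, r
def snap(n,f):
    s=sensors.sense(); p=optics.snapshot(n); cv2.imwrite('pics/'+f,p['pixels'][:,:,::-1])
    if 'R' in p: K,R,t=map(np.array,(p['mtx'],p['R'],p['t']))
    else:
        T=np.array(p['T_tool_cam']); W=np.eye(4); W[:3,:3]=Ro.from_euler('xyz',s['tcp_rot'],degrees=True).as_matrix(); W[:3,3]=s['tool_pos']
        W=np.linalg.inv(W@T); K=np.array(p['mtx']); R=W[:3,:3]; t=W[:3,3]
    np.savez('pics/'+f+'.npz',K=K,R=R,t=t); return p
def at(f,u,v,z):
    d=np.load('pics/'+f+'.npz'); K,R,t=d['K'],d['R'],d['t']
    c=-R.T@t; w=R.T@np.linalg.inv(K)@[u,v,1]; return c+w*(z-c[2])/w[2]
def pix(f,X):
    d=np.load('pics/'+f+'.npz'); q=d['K']@(d['R']@np.array(X)+d['t']); return q[:2]/q[2]
E
python3 - <<'E'
from h import *
print(sensors.sense(), r.pinch_z)
for n in('top','side','wrist'): snap(n,n+'1.png')
E
```

```text
pics
{'time': 0.0, 'joint_pos': array([ 6.52371211e+01,  7.51599946e+00,  8.53299522e+01,  1.92163318e-03,
        8.72619319e+01, -4.89355389e+00]), 'qd': array([ 0.02831164, -0.09049759,  0.08380093,  0.01802494, -0.06494643,
       -0.04871258]), 'joint_efforts': array([-6.63345945e-04, -5.69399035e+01, -5.00543010e+01, -1.54449731e-05,
        1.47143978e-02,  1.12230370e-05]), 'tool_pos': array([203.66385075, 563.78458479, 230.22869747]), 'tcp_rot': array([-1.79892673e+02, -1.11152559e-02,  1.60130571e+02]), 'ft_force': array([-0.45875139,  0.31846366,  0.4537757 ]), 'wrist_torque': array([-0.00415333, -0.00969582, -0.01060688]), 'grip_force': 0.0, 'finger_gap': 85.23423194686661} 18.700000000000003
```

View pics/top1.png

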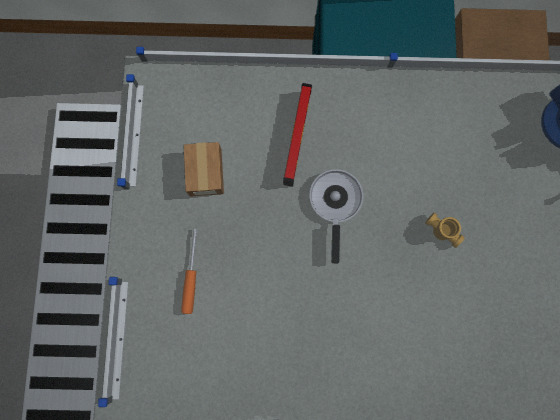

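View pics/side1.png

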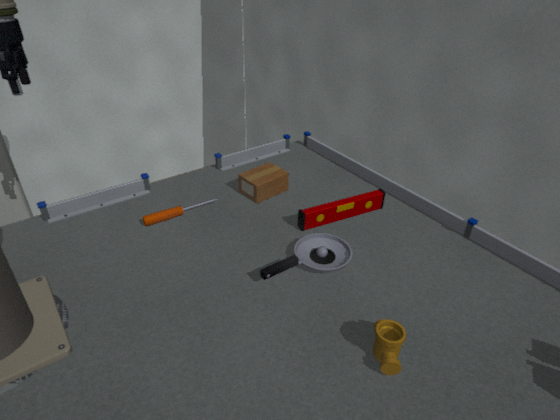

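The top view shows the dish (bowl at 336,196; handle from 336,225 to 336,262), the gap posts at (122,183) and (113,281), the carton at (203,168), the screwdriver at (190,270), the level at (298,135) and the valve at (450,229). The side view agrees with this layout.

```bash
python3 - <<'E'
from h import *
f='top1.png'
for n,u,v,z in [('rim',336,196,22),('ball',335,196,17),('h front',336,225,39),('h rear',335.5,262,39),('rimL',309,196,22),('rimR',363,196,22),('postA',122,183,50),('postB',113,281,50),('secA in',132,186,47),('secB in',123,283,47),('valve',450,229,58),('carton',203,167,55),('sd tip',194,230,5),('sd end',187,313,15),('sd handle top',190,270,25),('lev a',306,85,50),('lev b',288,183,50)]:
    print(n,at(f,u,v,z).round(0))
print(pix(f,[204,564,230]))
f='side1.png'
for n,u,v,z in [('ball',322,253,17),('hrear',266,269,39),('hfront',297,257,39),('postA',218,155,50),('postB',145,176,50)]: print(n,at(f,u,v,z).round(0))
E
```

```text
rim [ 601. -159.   22.]
ball [ 602. -157.   17.]
h front [ 532. -157.   39.]
h rear [ 450. -157.   39.]
rimL [600. -97.  22.]
rimR [ 603. -221.   22.]
postA [614. 322.  50.]
postB [397. 323.  50.]
secA in [608. 300.  47.]
secB in [393. 302.  47.]
valve [ 526. -405.   58.]
carton [654. 142.  55.]
sd tip [518. 163.   5.]
sd end [332. 167.  15.]
sd handle top [426. 164.  25.]
lev a [857. -86.  50.]
lev b [623. -49.  50.]
[-69.44222964 386.10684385]
ball [ 604. -161.   17.]
hrear [ 463. -155.   39.]
hfront [ 535. -161.   39.]
postA [616. 314.  50.]
postB [398. 310.  50.]
```

```bash
python3 - <<'E'
import cv2
a=cv2.imread('pics/top1.png')[155:275,90:230]; b=cv2.imread('pics/top1.png')[160:275,290:380]
cv2.imwrite('pics/c1.png',cv2.hconcat([cv2.resize(a,(420,480),interpolation=2)[:480],cv2.resize(b,(360,480),interpolation=2)]))
E
```

```text
(no output)
```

View pics/c1.png

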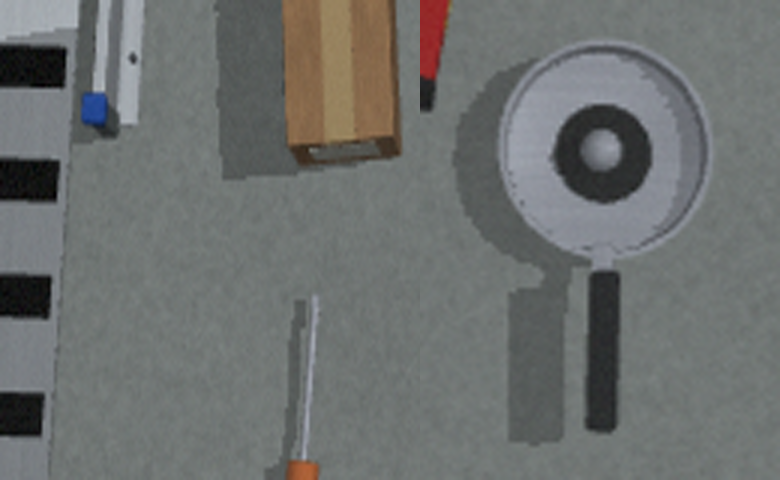

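```bash
cat >> h.py <<'E'
def gen(p,rpy,way,groups,dp=2,da=1):
    """way: list of (xyz, rpy) ; split in groups of rows per call; prints rows in tool frame; returns commanded end"""
    p=np.array(p,float); R=Ro.from_euler('xyz',rpy,degrees=True); i=0
    for g in groups:
        rows=[]
        for x,a in way[i:i+g]:
            d=np.round(R.inv().apply(np.array(x)-p)/10,dp)+0.0; w=np.round((R.inv()*Ro.from_euler('xyz',a,degrees=True)).as_rotvec(degrees=True),da)+0.0
            rows.append([float(v) for v in [*d,*w]])
        i+=g; print([rows]); p=p+R.apply(d*10); R=R*Ro.from_rotvec(w,degrees=True)
    print(p.round(1),R.as_euler('xyz',degrees=True).round(2))
E
python3 - <<'E'
from h import *
a=np.array([203.9,564.3,231.3]); b=np.array([508,-158,180])
way=[(a+(b-a)*k/4,[180,0,160.13*(1-k/4)]) for k in (1,2,3,4)]
gen(a,[180,0,160.13],way,[1]*4)
E
```

```text
[[[-13.29, -14.4, 1.28, 0.0, 0.0, 40.0]]]
[[[-19.43, -2.49, 1.28, 0.0, 0.0, 40.1]]]
[[[-16.47, 10.62, 1.29, 0.0, 0.0, 40.0]]]
[[[-5.8, 18.71, 1.28, 0.0, 0.0, 40.0]]]
[ 508. -158.  180.] [1.8e+02 0.0e+00 3.0e-02]
```

The enlarged view confirms the ball is centred on the pad at (336,196), the handle is straight along x, and the blue post is at the rail end. Now I'll make the approach.

{"name": "play_rows", "arguments": {"motion": [[[-13.29, -14.4, 1.28, 0, 0, 40], [-13.29, -14.4, 1.28, 0, 0, 40], [-13.29, -14.4, 1.28, 0, 0, 40], [-13.29, -14.4, 1.28, 0, 0, 40], [-13.29, -14.4, 1.28, 0, 0, 40]]], "jaw": 1}}

```text
time: 0.65
tool_pos: [281.4, 379.2, 217.4]
tcp_rot: [-179.9, 0.1, 119.6]
ft_force: [0.2, 2.2, -0.3]
finger_gap: 85.4
grip_force: 0.0
```

{"name": "play_rows", "arguments": {"motion": [[[-19.43, -2.49, 1.28, 0, 0, 40.1], [-19.43, -2.49, 1.28, 0, 0, 40.1], [-19.43, -2.49, 1.28, 0, 0, 40.1], [-19.43, -2.49, 1.28, 0, 0, 40.1], [-19.43, -2.49, 1.28, 0, 0, 40.1]]]}}

```text
time: 1.15
tool_pos: [357.5, 198.3, 205.1]
tcp_rot: [180.0, 0.1, 79.3]
ft_force: [-0.6, 1.0, -0.8]
finger_gap: 85.0
grip_force: 0.0
```

{"name": "play_rows", "arguments": {"motion": [[[-16.47, 10.62, 1.29, 0, 0, 40], [-16.47, 10.62, 1.29, 0, 0, 40], [-16.47, 10.62, 1.29, 0, 0, 40], [-16.47, 10.62, 1.29, 0, 0, 40], [-16.47, 10.62, 1.29, 0, 0, 40]]]}}

```text
time: 1.65
tool_pos: [433.0, 17.6, 192.2]
tcp_rot: [179.9, 0.1, 39.4]
ft_force: [1.1, 0.2, 0.1]
finger_gap: 85.2
grip_force: 0.0
```

{"name": "play_rows", "arguments": {"motion": [[[-5.8, 18.71, 1.28, 0, 0, 40], [-5.8, 18.71, 1.28, 0, 0, 40], [-5.8, 18.71, 1.28, 0, 0, 40], [-5.8, 18.71, 1.28, 0, 0, 40], [-5.8, 18.71, 1.28, 0, 0, 40]]]}}

```text
time: 2.15
tool_pos: [508.3, -162.7, 178.4]
tcp_rot: [180.0, 0.1, -0.6]
ft_force: [-0.5, 1.5, -0.3]
finger_gap: 85.1
grip_force: 0.0
```

```bash
python3 - <<'E'
from h import *
snap('wrist','w2.png'); s=sensors.sense(); print({k:np.round(v,2) for k,v in s.items()})
for X in ([450,-158,39],[532,-158,39]): print(pix('w2.png',X))
E
```

```text
{'time': np.float64(2.2), 'joint_pos': array([-2.305e+01, -1.100e+00,  9.970e+01, -2.000e-02,  8.152e+01,
        6.773e+01]), 'qd': array([  2.65,  -2.69,   2.01,   0.71,   0.99, -10.8 ]), 'joint_efforts': array([ -1.7 , -47.07, -50.13,  -0.38,  -0.41,  -1.67]), 'tool_pos': array([ 507.75, -160.5 ,  178.65]), 'tcp_rot': array([-1.7997e+02,  1.2000e-01, -7.8000e-01]), 'ft_force': array([ 0.06, -0.  ,  0.63]), 'wrist_torque': array([-0.  , -0.06, -0.03]), 'grip_force': np.float64(0.0), 'finger_gap': np.float64(85.58)}
[274.14474202 248.05780881]
[273.05345019 171.44225244]
```

View pics/w2.png

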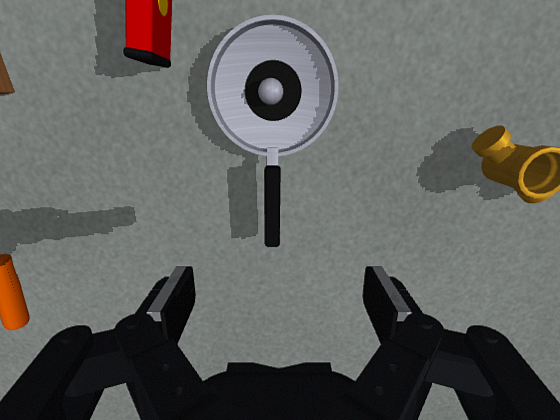

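The wrist view shows the handle from (272,166) to (272,247), the bowl rim centred at (272,86), and the ball at (270,91) on the pad.

```bash
python3 - <<'E'
from h import *
f='w2.png'
for u,v,z in ((272.5,166,39),(272,246.5,39),(272.5,86,22),(270.5,91,17)): print(at(f,u,v,z).round(1))
snap('wrist','w3.png'); s=sensors.sense(); print(s['tool_pos'],s['tcp_rot'])
f='w3.png'
im=cv2.imread('pics/w3.png'); m=(im.max(2)<45).astype(np.uint8); m[262:]=0; 
n,l,st,c=cv2.connectedComponentsWithStats(m)
for i in range(1,n):
    if st[i,4]>200: print(st[i],c[i].round(1), at(f,*c[i],39).round(1))
E
```

```text
[ 537.3 -157.5   39. ]
[ 451.8 -155.8   39. ]
[ 609.4 -158.3   22. ]
[ 605.3 -156.2   17. ]
[ 507.56863518 -159.07573894  178.9764078 ] [-1.79948892e+02  1.06363954e-01 -1.85043447e-01]
[126  47  47  20 485] [148.8  57. ] [632.1 -51.1  39. ]
[ 247   60   56   60 2105] [275.4  89.3] [ 605.1 -159.    39. ]
[ 267  165   16   81 1237] [274.2 204.4] [ 497.8 -156.2   39. ]
```

{"name": "play_rows", "arguments": {"motion": [[[0.1, -0.03, 2, 0, 0, 0], [0.2, -0.06, 5, 0, 0, 0], [0.3, -0.1, 8.5, 0, 0, 0], [0.4, -0.13, 11.5, 0, 0, 0], [0.4, -0.13, 13.5, 0, 0, 0]]]}}

```text
time: 2.75
tool_pos: [510.5, -155.0, 42.7]
tcp_rot: [-179.9, 0.1, 0.3]
ft_force: [-0.9, 0.0, -0.1]
finger_gap: 85.7
grip_force: 0.0
```

{"name": "play_rows", "arguments": {"motion": [[[0, 0, 1.5, 0, 0, 0], [0, 0, 2.4, 0, 0, 0], [0, 0, 3, 0, 0, 0], [0, 0, 3.25, 0, 0, 0], [0, 0, 3.25, 0, 0, 0]]]}}

```text
time: 3.25
tool_pos: [512.4, -156.8, 13.0]
tcp_rot: [180.0, -0.0, 0.1]
ft_force: [-0.2, -0.0, 0.2]
finger_gap: 85.5
grip_force: 0.0
```

```bash
python3 - <<'E'
from h import *
snap('wrist','w4.png'); s=sensors.sense(); print(s['tool_pos'],s['tcp_rot'],s['ft_force'])
E
```

```text
[ 512.57950002 -156.9840504    13.30236196] [ 1.79971956e+02 -6.67324801e-02  4.41028466e-02] [0.24140725 0.2824401  1.06799949]
```

View pics/w4.png

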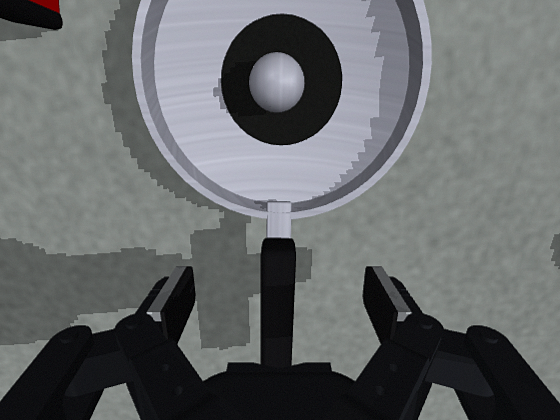

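The handle (column 278) is centred between the pads (193 and 363), and the ball at (277,82) is on the pad. I'll lower by 2 mm and close.

{"name": "play_rows", "arguments": {"motion": [[[0, 0, 0.1, 0, 0, 0], [0, 0, 0.15, 0, 0, 0], [0, 0, 0.15, 0, 0, 0], [0, 0, 0.15, 0, 0, 0], [0, 0, 0.15, 0, 0, 0]]], "jaw": 0.3}}

```text
time: 3.8
tool_pos: [512.0, -156.7, 11.1]
tcp_rot: [180.0, -0.0, 0.0]
ft_force: [-0.0, -0.1, 0.8]
finger_gap: 25.6
grip_force: 0.0
```

{"name": "play_rows", "arguments": {"motion": [[[0, 0, 0, 0, 0, 0], [0, 0, 0, 0, 0, 0], [0, 0, 0, 0, 0, 0], [0, 0, 0, 0, 0, 0], [0, 0, 0, 0, 0, 0]]], "jaw": 0.0, "squeeze": 25}}

```text
time: 4.3
tool_pos: [512.0, -156.8, 11.1]
tcp_rot: [180.0, -0.0, 0.0]
ft_force: [-0.6, -0.9, 0.9]
finger_gap: 15.7
grip_force: 28.2
```

{"name": "play_rows", "arguments": {"motion": [[[0, 0, 0, 0, 0, 0], [0, 0, 0, 0, 0, 0], [0, 0, 0, 0, 0, 0], [0, 0, 0, 0, 0, 0], [0, 0, 0, 0, 0, 0]]], "squeeze": 60}}

```text
time: 4.8
tool_pos: [511.9, -156.8, 11.0]
tcp_rot: [180.0, 0.0, 0.0]
ft_force: [-1.1, -1.6, 2.9]
finger_gap: 15.1
grip_force: 61.7
```

{"name": "play_rows", "arguments": {"motion": [[[0, 0, 0, 0, 0, 0], [0, 0, 0, 0, 0, 0], [0, 0, 0, 0, 0, 0], [0, 0, 0, 0, 0, 0], [0, 0, 0, 0, 0, 0]]], "squeeze": 100}}

```text
time: 5.3
tool_pos: [512.0, -156.8, 11.1]
tcp_rot: [180.0, 0.0, 0.0]
ft_force: [-2.4, -1.2, 2.9]
finger_gap: 14.5
grip_force: 97.4
```

```bash
python3 - <<'E'
from h import *
snap('wrist','w5.png'); s=sensors.sense(); print({k:np.round(v,2) for k,v in s.items()})
im=cv2.imread('pics/w5.png');print(im.shape)
E
```

```text
{'time': np.float64(5.35), 'joint_pos': array([-22.51,  10.49, 106.39,  -0.  ,  63.12,  67.46]), 'qd': array([-0.12, -0.03, -0.01, -0.02, -0.03, -0.12]), 'joint_efforts': array([ 9.000e-01, -5.023e+01, -4.172e+01,  5.000e-01, -6.100e-01,
       -5.000e-02]), 'tool_pos': array([ 511.96, -156.76,   11.05]), 'tcp_rot': array([1.8e+02, 0.0e+00, 3.0e-02]), 'ft_force': array([-2.61, -0.78,  4.78]), 'wrist_torque': array([-0.15,  0.31, -0.07]), 'grip_force': np.float64(97.38), 'finger_gap': np.float64(14.33)}
(420, 560, 3)
```

View pics/w5.png

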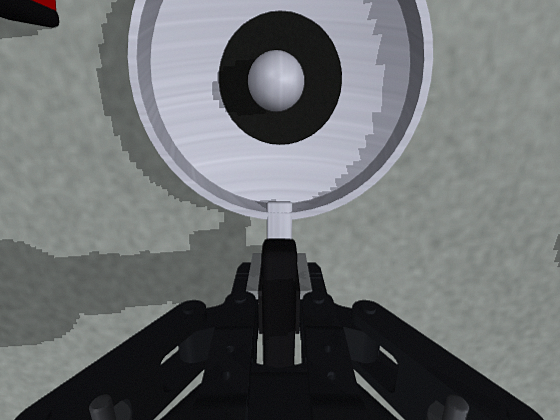

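Firmly held at 97 N. The ball is at (276,80) and the pad centre at (280,78). Next is a smooth lift.

```bash
python3 - <<'E'
from h import *
mj=lambda t:10*t**3-15*t**4+6*t**5
a=np.array([512,-156.7,11.]); N=25
gen(a,[180,0,0],[(a+[0,0,119*mj(k/N)],[180,0,0]) for k in range(1,N+1)],[5]*5)
E
```

```text
[[[0.0, 0.0, -0.01, 0.0, 0.0, 0.0], [0.0, 0.0, -0.05, 0.0, 0.0, 0.0], [0.0, 0.0, -0.17, 0.0, 0.0, 0.0], [0.0, 0.0, -0.38, 0.0, 0.0, 0.0], [0.0, 0.0, -0.69, 0.0, 0.0, 0.0]]]
[[[0.0, 0.0, -0.42, 0.0, 0.0, 0.0], [0.0, 0.0, -0.95, 0.0, 0.0, 0.0], [0.0, 0.0, -1.58, 0.0, 0.0, 0.0], [0.0, 0.0, -2.3, 0.0, 0.0, 0.0], [0.0, 0.0, -3.09, 0.0, 0.0, 0.0]]]
[[[0.0, 0.0, -0.84, 0.0, 0.0, 0.0], [0.0, 0.0, -1.72, 0.0, 0.0, 0.0], [0.0, 0.0, -2.62, 0.0, 0.0, 0.0], [0.0, 0.0, -3.5, 0.0, 0.0, 0.0], [0.0, 0.0, -4.34, 0.0, 0.0, 0.0]]]
[[[0.0, 0.0, -0.79, 0.0, 0.0, 0.0], [0.0, 0.0, -1.51, 0.0, 0.0, 0.0], [0.0, 0.0, -2.14, 0.0, 0.0, 0.0], [0.0, 0.0, -2.67, 0.0, 0.0, 0.0], [0.0, 0.0, -3.09, 0.0, 0.0, 0.0]]]
[[[0.0, 0.0, -0.31, 0.0, 0.0, 0.0], [0.0, 0.0, -0.52, 0.0, 0.0, 0.0], [0.0, 0.0, -0.64, 0.0, 0.0, 0.0], [0.0, 0.0, -0.68, 0.0, 0.0, 0.0], [0.0, 0.0, -0.69, 0.0, 0.0, 0.0]]]
[ 512.  -156.7  130. ] [180.   0.   0.]
```

{"name": "play_rows", "arguments": {"motion": [[[0, 0, -0.01, 0, 0, 0], [0, 0, -0.05, 0, 0, 0], [0, 0, -0.17, 0, 0, 0], [0, 0, -0.38, 0, 0, 0], [0, 0, -0.69, 0, 0, 0]]]}}

```text
time: 5.85
tool_pos: [511.3, -156.3, 17.4]
tcp_rot: [-180.0, 0.1, 0.0]
ft_force: [-0.3, -0.9, -2.3]
finger_gap: 14.2
grip_force: 97.5
```

{"name": "play_rows", "arguments": {"motion": [[[0, 0, -0.42, 0, 0, 0], [0, 0, -0.95, 0, 0, 0], [0, 0, -1.58, 0, 0, 0], [0, 0, -2.3, 0, 0, 0], [0, 0, -3.09, 0, 0, 0]]]}}

```text
time: 6.35
tool_pos: [512.0, -156.7, 49.6]
tcp_rot: [180.0, -0.0, 0.0]
ft_force: [0.1, 0.0, -3.3]
finger_gap: 14.5
grip_force: 97.6
```

{"name": "play_rows", "arguments": {"motion": [[[0, 0, -0.84, 0, 0, 0], [0, 0, -1.72, 0, 0, 0], [0, 0, -2.62, 0, 0, 0], [0, 0, -3.5, 0, 0, 0], [0, 0, -4.34, 0, 0, 0]]]}}

```text
time: 6.85
tool_pos: [512.1, -156.8, 93.1]
tcp_rot: [180.0, -0.0, 0.0]
ft_force: [0.7, 0.2, -3.3]
finger_gap: 14.6
grip_force: 97.6
```

{"name": "play_rows", "arguments": {"motion": [[[0, 0, -0.79, 0, 0, 0], [0, 0, -1.51, 0, 0, 0], [0, 0, -2.14, 0, 0, 0], [0, 0, -2.67, 0, 0, 0], [0, 0, -3.09, 0, 0, 0]]]}}

```text
time: 7.35
tool_pos: [512.0, -156.7, 123.5]
tcp_rot: [180.0, -0.0, 0.0]
ft_force: [0.1, 0.3, -3.0]
finger_gap: 14.4
grip_force: 97.6
```

{"name": "play_rows", "arguments": {"motion": [[[0, 0, -0.31, 0, 0, 0], [0, 0, -0.52, 0, 0, 0], [0, 0, -0.64, 0, 0, 0], [0, 0, -0.68, 0, 0, 0], [0, 0, -0.69, 0, 0, 0]]]}}

```text
time: 7.85
tool_pos: [511.9, -156.7, 129.8]
tcp_rot: [-180.0, 0.0, 0.0]
ft_force: [0.7, -0.6, -2.6]
finger_gap: 14.6
grip_force: 97.6
```

```bash
cat >> h.py <<'E'
def track(f):
    """pad ellipse centre and ball centroid in a wrist picture"""
    g=cv2.cvtColor(cv2.imread('pics/'+f),cv2.COLOR_BGR2GRAY); m=(g<70).astype(np.uint8); m[170:]=0; m[:,:200]=0; m[:,360:]=0
    c=max(cv2.findContours(m,cv2.RETR_EXTERNAL,cv2.CHAIN_APPROX_NONE)[0],key=cv2.contourArea)
    h=cv2.convexHull(c); k=np.zeros_like(g); cv2.fillPoly(k,[h],1); k=cv2.erode(k,np.ones((9,9)))
    v,u=np.nonzero((g>90)&(k>0)); return np.round(cv2.fitEllipse(h)[0],1),np.round([u.mean(),v.mean(),len(u)],1),cv2.boundingRect(h)
E
python3 - <<'E'
from h import *
snap('wrist','w6.png'); s=sensors.sense(); print({k:np.round(v,2) for k,v in s.items()})
for f in('w5.png','w6.png'): print(track(f))
E
```

```text
{'time': np.float64(7.9), 'joint_pos': array([-22.51,   1.62, 102.25,  -0.  ,  76.15,  67.46]), 'qd': array([ 0.05, -0.04,  0.04,  0.  ,  0.01,  0.04]), 'joint_efforts': array([ -0.  , -50.7 , -49.16,   0.08,  -0.19,   0.  ]), 'tool_pos': array([ 511.85, -156.68,  129.81]), 'tcp_rot': array([-1.7999e+02,  2.0000e-02,  3.0000e-02]), 'ft_force': array([-0.97, -0.56, -2.95]), 'wrist_torque': array([-0.01,  0.19, -0.01]), 'grip_force': np.float64(97.57), 'finger_gap': np.float64(14.21)}
(array([279.8,  77.3]), array([ 276.3,   79. , 2536. ]), (219, 11, 123, 134))
(array([279.7,  78.1]), array([ 276.4,   78.7, 2479. ]), (219, 12, 122, 133))
```

View pics/w6.png

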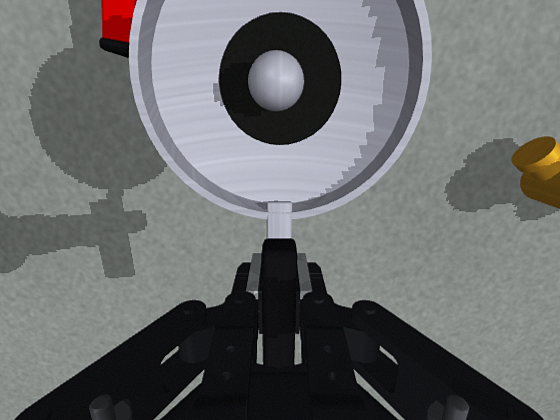

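Level, no sag (pad centre 279.7,78.1 against 279.8,77.3 before), ball undisturbed. Now I'll plan the swing.

```bash
python3 - <<'E'
from h import *
mj=lambda t:10*t**3-15*t**4+6*t**5
b=at('w6.png',279.7,78.1,124); print(b)
o=b[:2]-[511.9,-156.7]; th=np.degrees(np.arctan2(o[1],o[0])); L=np.hypot(*o); print(th,L)
a=np.array([512,-156.7,130.]); yaw=90-th; e=np.array([506,425-L,130.]); N=70
gen(a,[180,0,0],[(a+(e-a)*mj(k/N),[180,0,yaw*mj(k/N)]) for k in range(1,N+1)],[5]*14)
E
```

```text
[ 607.51289643 -157.15063858  124.        ]
-0.2700419949132877 95.61395838749999
[[[0.0, 0.0, 0.0, 0.0, 0.0, 0.0], [0.0, -0.01, 0.0, 0.0, 0.0, 0.0], [0.0, -0.04, 0.0, 0.0, 0.0, -0.1], [0.0, -0.08, 0.0, 0.0, 0.0, -0.2], [0.0, -0.16, 0.0, 0.0, 0.0, -0.3]]]
[[[0.0, -0.11, 0.0, 0.0, 0.0, -0.2], [0.0, -0.26, 0.0, 0.0, 0.0, -0.5], [-0.01, -0.45, 0.0, 0.0, 0.0, -0.8], [-0.01, -0.68, 0.0, 0.0, 0.0, -1.3], [-0.01, -0.97, 0.0, 0.0, 0.0, -1.8]]]
[[[0.01, -0.34, 0.0, 0.0, 0.0, -0.6], [0.02, -0.73, 0.0, 0.0, 0.0, -1.4], [0.03, -1.18, 0.0, 0.0, 0.0, -2.2], [0.04, -1.69, 0.0, 0.0, 0.0, -3.1], [0.06, -2.25, 0.0, 0.0, 0.0, -4.2]]]
[[[0.06, -0.61, 0.0, 0.0, 0.0, -1.1], [0.12, -1.29, 0.0, 0.0, 0.0, -2.4], [0.19, -2.02, 0.0, 0.0, 0.0, -3.7], [0.27, -2.8, 0.0, 0.0, 0.0, -5.2], [0.35, -3.64, 0.0, 0.0, 0.0, -6.8]]]
[[[0.19, -0.87, 0.0, 0.0, 0.0, -1.6], [0.4, -1.79, 0.0, 0.0, 0.0, -3.4], [0.61, -2.76, 0.0, 0.0, 0.0, -5.2], [0.83, -3.77, 0.0, 0.0, 0.0, -7.1], [1.06, -4.82, 0.0, 0.0, 0.0, -9.1]]]
[[[0.41, -1.04, 0.0, 0.0, 0.0, -2.1], [0.83, -2.11, 0.0, 0.0, 0.0, -4.3], [1.27, -3.22, 0.0, 0.0, 0.0, -6.5], [1.
[... 873 characters left out ...]
], [2.29, -0.56, 0.0, 0.0, 0.0, -4.4], [2.95, -0.71, 0.0, 0.0, 0.0, -5.6], [3.55, -0.86, 0.0, 0.0, 0.0, -6.8]]]
[[[0.56, -0.06, 0.0, 0.0, 0.0, -1.0], [1.06, -0.12, 0.0, 0.0, 0.0, -2.0], [1.51, -0.18, 0.0, 0.0, 0.0, -2.8], [1.9, -0.22, 0.0, 0.0, 0.0, -3.5], [2.23, -0.26, 0.0, 0.0, 0.0, -4.2]]]
[[[0.29, -0.01, 0.0, 0.0, 0.0, -0.5], [0.53, -0.02, 0.0, 0.0, 0.0, -0.9], [0.72, -0.03, 0.0, 0.0, 0.0, -1.3], [0.87, -0.04, 0.0, 0.0, 0.0, -1.6], [0.98, -0.04, 0.0, 0.0, 0.0, -1.8]]]
[[[0.07, 0.0, 0.0, 0.0, 0.0, -0.1], [0.12, -0.01, 0.0, 0.0, 0.0, -0.2], [0.14, -0.01, 0.0, 0.0, 0.0, -0.2], [0.15, -0.01, 0.0, 0.0, 0.0, -0.3], [0.15, -0.01, 0.0, 0.0, 0.0, -0.3]]]
[506.  329.3 130. ] [-180.     0.    90.3]
```

{"name": "play_rows", "arguments": {"motion": [[[0, 0, 0, 0, 0, 0], [0, -0.01, 0, 0, 0, 0], [0, -0.04, 0, 0, 0, -0.1], [0, -0.08, 0, 0, 0, -0.2], [0, -0.16, 0, 0, 0, -0.3]]]}}

```text
time: 8.4
tool_pos: [512.0, -155.1, 130.0]
tcp_rot: [180.0, 0.0, 0.3]
ft_force: [0.4, 0.3, -2.5]
finger_gap: 14.4
grip_force: 97.6
```

{"name": "play_rows", "arguments": {"motion": [[[0, -0.11, 0, 0, 0, -0.2], [0, -0.26, 0, 0, 0, -0.5], [-0.01, -0.45, 0, 0, 0, -0.8], [-0.01, -0.68, 0, 0, 0, -1.3], [-0.01, -0.97, 0, 0, 0, -1.8]]]}}

```text
time: 8.9
tool_pos: [511.8, -145.2, 130.0]
tcp_rot: [-180.0, -0.0, 2.2]
ft_force: [0.3, 0.4, -1.1]
finger_gap: 14.7
grip_force: 97.6
```

{"name": "play_rows", "arguments": {"motion": [[[0.01, -0.34, 0, 0, 0, -0.6], [0.02, -0.73, 0, 0, 0, -1.4], [0.03, -1.18, 0, 0, 0, -2.2], [0.04, -1.69, 0, 0, 0, -3.1], [0.06, -2.25, 0, 0, 0, -4.2]]]}}

```text
time: 9.4
tool_pos: [511.6, -122.5, 130.0]
tcp_rot: [-180.0, -0.0, 6.4]
ft_force: [-0.2, 0.3, -2.3]
finger_gap: 14.2
grip_force: 97.6
```

{"name": "play_rows", "arguments": {"motion": [[[0.06, -0.61, 0, 0, 0, -1.1], [0.12, -1.29, 0, 0, 0, -2.4], [0.19, -2.02, 0, 0, 0, -3.7], [0.27, -2.8, 0, 0, 0, -5.2], [0.35, -3.64, 0, 0, 0, -6.8]]]}}

```text
time: 9.9
tool_pos: [511.0, -85.6, 130.0]
tcp_rot: [-180.0, -0.0, 13.3]
ft_force: [0.7, 0.3, -2.3]
finger_gap: 14.1
grip_force: 97.6
```

{"name": "play_rows", "arguments": {"motion": [[[0.19, -0.87, 0, 0, 0, -1.6], [0.4, -1.79, 0, 0, 0, -3.4], [0.61, -2.76, 0, 0, 0, -5.2], [0.83, -3.77, 0, 0, 0, -7.1], [1.06, -4.82, 0, 0, 0, -9.1]]]}}

```text
time: 10.4
tool_pos: [510.4, -36.1, 130.0]
tcp_rot: [180.0, -0.0, 22.4]
ft_force: [0.2, 0.4, -3.4]
finger_gap: 14.1
grip_force: 97.6
```

{"name": "play_rows", "arguments": {"motion": [[[0.41, -1.04, 0, 0, 0, -2.1], [0.83, -2.11, 0, 0, 0, -4.3], [1.27, -3.22, 0, 0, 0, -6.5], [1.71, -4.35, 0, 0, 0, -8.7], [2.17, -5.5, 0, 0, 0, -11]]]}}

```text
time: 10.9
tool_pos: [509.6, 23.2, 130.0]
tcp_rot: [180.0, 0.0, 33.4]
ft_force: [1.3, -0.1, -2.1]
finger_gap: 14.0
grip_force: 97.6
```

{"name": "play_rows", "arguments": {"motion": [[[0.67, -1.06, 0, 0, 0, -2.3], [1.36, -2.14, 0, 0, 0, -4.7], [2.05, -3.23, 0, 0, 0, -7.1], [2.75, -4.32, 0, 0, 0, -9.5], [3.45, -5.42, 0, 0, 0, -11.9]]]}}

```text
time: 11.4
tool_pos: [508.8, 87.5, 130.0]
tcp_rot: [180.0, -0.0, 45.3]
ft_force: [0.9, -0.2, -2.7]
finger_gap: 14.9
grip_force: 97.6
```

{"name": "play_rows", "arguments": {"motion": [[[0.91, -0.93, 0, 0, 0, -2.5], [1.81, -1.85, 0, 0, 0, -4.9], [2.72, -2.78, 0, 0, 0, -7.3], [3.61, -3.69, 0, 0, 0, -9.6], [4.49, -4.59, 0, 0, 0, -12]]]}}

```text
time: 11.9
tool_pos: [508.0, 151.6, 130.0]
tcp_rot: [180.0, 0.0, 57.3]
ft_force: [-0.6, 0.2, -2.4]
finger_gap: 14.7
grip_force: 97.6
```

{"name": "play_rows", "arguments": {"motion": [[[1.03, -0.68, 0, 0, 0, -2.3], [2.04, -1.35, 0, 0, 0, -4.5], [3.03, -2.01, 0, 0, 0, -6.7], [3.99, -2.65, 0, 0, 0, -8.9], [4.92, -3.27, 0, 0, 0, -10.9]]]}}

```text
time: 12.4
tool_pos: [507.2, 210.6, 130.0]
tcp_rot: [-180.0, 0.0, 68.2]
ft_force: [0.5, 0.0, -1.4]
finger_gap: 14.5
grip_force: 97.6
```

{"name": "play_rows", "arguments": {"motion": [[[0.99, -0.41, 0, 0, 0, -2], [1.95, -0.81, 0, 0, 0, -4], [2.86, -1.2, 0, 0, 0, -5.8], [3.73, -1.56, 0, 0, 0, -7.5], [4.56, -1.9, 0, 0, 0, -9.2]]]}}

```text
time: 12.9
tool_pos: [506.7, 259.8, 130.0]
tcp_rot: [-180.0, 0.0, 77.4]
ft_force: [0.4, 1.0, -1.7]
finger_gap: 14.7
grip_force: 97.6
```

{"name": "play_rows", "arguments": {"motion": [[[0.82, -0.2, 0, 0, 0, -1.6], [1.58, -0.39, 0, 0, 0, -3], [2.29, -0.56, 0, 0, 0, -4.4], [2.95, -0.71, 0, 0, 0, -5.6], [3.55, -0.86, 0, 0, 0, -6.8]]]}}

```text
time: 13.4
tool_pos: [506.1, 296.1, 130.0]
tcp_rot: [180.0, 0.0, 84.1]
ft_force: [-0.0, -0.1, -2.0]
finger_gap: 14.5
grip_force: 97.6
```

{"name": "play_rows", "arguments": {"motion": [[[0.56, -0.06, 0, 0, 0, -1], [1.06, -0.12, 0, 0, 0, -2], [1.51, -0.18, 0, 0, 0, -2.8], [1.9, -0.22, 0, 0, 0, -3.5], [2.23, -0.26, 0, 0, 0, -4.2]]]}}

```text
time: 13.9
tool_pos: [505.9, 318.3, 130.0]
tcp_rot: [180.0, 0.0, 88.3]
ft_force: [-0.6, -0.0, -2.1]
finger_gap: 14.7
grip_force: 97.6
```

{"name": "play_rows", "arguments": {"motion": [[[0.29, -0.01, 0, 0, 0, -0.5], [0.53, -0.02, 0, 0, 0, -0.9], [0.72, -0.03, 0, 0, 0, -1.3], [0.87, -0.04, 0, 0, 0, -1.6], [0.98, -0.04, 0, 0, 0, -1.8]]]}}

```text
time: 14.4
tool_pos: [505.8, 327.9, 130.0]
tcp_rot: [-180.0, 0.0, 90.0]
ft_force: [-0.3, 0.5, -2.8]
finger_gap: 14.4
grip_force: 97.6
```

{"name": "play_rows", "arguments": {"motion": [[[0.07, 0, 0, 0, 0, -0.1], [0.12, -0.01, 0, 0, 0, -0.2], [0.14, -0.01, 0, 0, 0, -0.2], [0.15, -0.01, 0, 0, 0, -0.3], [0.15, -0.01, 0, 0, 0, -0.3]]]}}

```text
time: 14.9
tool_pos: [505.7, 329.3, 130.0]
tcp_rot: [180.0, -0.0, 90.3]
ft_force: [0.1, -0.2, -3.4]
finger_gap: 14.7
grip_force: 97.6
```

```bash
python3 - <<'E'
from h import *
s=sensors.sense(); print({k:np.round(v,2) for k,v in s.items()})
for i in range(6): snap('wrist',f'w7{i}.png'); print(track(f'w7{i}.png'))
snap('top','t7.png')
E
```

```text
{'time': np.float64(14.9), 'joint_pos': array([28.2 , 11.87, 91.13, -0.  , 77.  , 27.87]), 'qd': array([ 0.07,  0.11, -0.03,  0.12, -0.14,  0.  ]), 'joint_efforts': array([ 2.000e-02, -6.031e+01, -4.931e+01,  1.900e-01, -1.000e-01,
       -3.000e-02]), 'tool_pos': array([505.7 , 329.27, 130.02]), 'tcp_rot': array([180.  ,  -0.  ,  90.33]), 'ft_force': array([ 0.06, -0.19, -3.44]), 'wrist_torque': array([-0.22, -0.  , -0.06]), 'grip_force': np.float64(97.63), 'finger_gap': np.float64(14.72)}
(array([279.7,  78.1]), array([ 276.5,   74. , 2320. ]), (219, 12, 122, 133))
(array([279.7,  78.1]), array([ 276.5,   74. , 2316. ]), (219, 12, 122, 133))
(array([279.7,  78. ]), array([ 276.6,   74. , 2320. ]), (219, 12, 122, 133))
(array([279.7,  78.1]), array([ 276.5,   74. , 2318. ]), (219, 12, 122, 133))
(array([279.7,  78.1]), array([ 276.6,   74. , 2318. ]), (219, 12, 122, 133))
(array([279.7,  78.1]), array([ 276.6,   74. , 2317. ]), (219, 12, 122, 133))
```

View pics/t7.png

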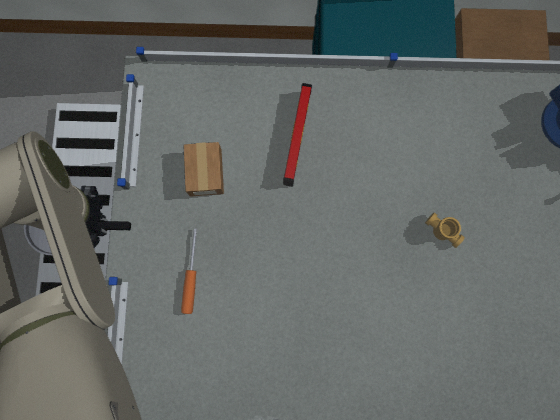

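In the top view the bowl is out beyond the rail, the bystanders are unmoved, and the handle at (120,226) sits between posts at rows 183 and 281. Now a check with the wrist view.

View pics/w75.png

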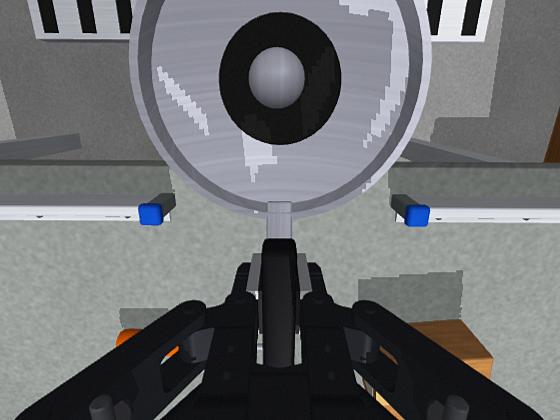

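```bash
python3 - <<'E'
from h import *
snap('side','s7.png')
print(at('w75.png',279.7,78.1,124))
f='t7.png'
for z in (47,55): print(at(f,122,183,z),at(f,113,281,z))
f='side1.png'
for z in (47,55): print(at(f,218,155,z),at(f,145,176,z))
E
```

```text
[505.60682054 424.85542506 124.        ]
[614.41567848 322.57102403  47.        ] [397.19773566 324.29474038  47.        ]
[612.56262626 319.96372529  55.        ] [396.92205427 321.67492455  55.        ]
[619.00676463 319.66080637  47.        ] [399.64427249 315.53387148  47.        ]
[611.5450057  305.04705019  55.        ] [395.5015971  300.98255825  55.        ]
```

View pics/s7.png

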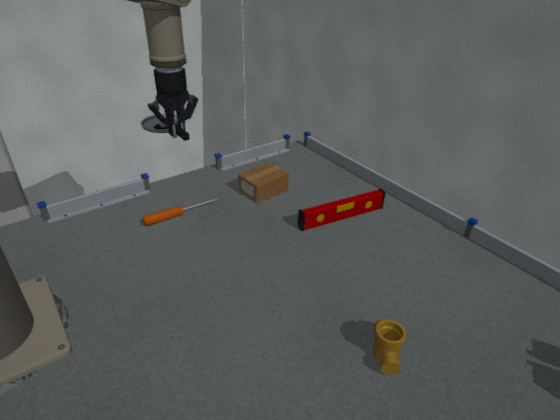

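The wrist view shows the ball on the pad centre (277,78), and the gap posts at (150,214) and (417,214) lie evenly either side of the bowl (column 280). The side view shows the dish held level, with everything else in place. All steady, so I'm handing in.

```bash
python3 - <<'E'
from h import *
print(at('w75.png',150,214,50),at('w75.png',417,214,50)); print(job.hand_in())
E
```

```text
[402.9106693  330.19196005  50.        ] [616.39758844 331.84200011  50.        ]
the job is handed in; nothing more can be done
None
```

The job is handed in: the arm is still holding the dish level, with the bowl pointing straight out through the gap, fully past the rail, and its underside about 12 cm above the bench; the ball is at rest on the pad centre and the other things look unmoved, but the hand-in gave no verdict.

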